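# Open the rocking slide-top gem organiser and lay out the red stones

### The job

The next client wants the red stones. Press down on the tail of the gem organiser's slide-top lid so that its nose rocks up over the stop lip, push it along by its rib until its tail is out from under the keepers, then lift the lid off and lay it flat, rib up, wholly on the green mat. Then take out the pot of red stones and stand it upright in the steel tray; set both down without dropping them, leave the gold and blue pots standing in the organiser, and leave the polish bottles, buffer block and cuticle pusher where they are.

Things in the scene. Friction and masses are not known exactly. Their poses are not given: they have to be found in the camera images.
- organiser: Frosted clear slide-top organiser, fixed to the desk (all sizes here in mm): 75 wide (x) by 222 long (y) by 58 high, nose end at -y with a pink stop lip, tail end at +y. Origin: centre of the underside; z up. The lid lies on two ledges along the long sides (tops at z = 48, from y = -105 to +38, inner edges at x = +-28), between side walls 53 high there.
- rock_edge (a point): Middle of the line (x = 0, y = 38, z = 48 in the organiser's frame) where the ledges end and fall away as ramps, to z = 40 at y = 104. Pressing the lid behind it (towards the tail) with a newton or two rocks it about this line until it lies on the ramps, its nose about 17 up.
- keepers (a point): Between the front ends of the two white keepers (x = 0, y = 40, z = 58 in the organiser's frame): strips over the lid's long edges, underside z = 54, top z = 58, from here to the tail wall, 54 clear between them. They stop the tail from being lifted. Forward of them the lid is open above.
- inner_floor (a point): Centre of the organiser's inner floor (z = 4 in its frame), 56 clear width between the ledges above it, inner end faces at y = -105.5 and +105.5, two ridges 3 high across it at y = +-31. The three pots stand on it in a row at about y = -62, 0, +62, in any order.
- lip (a point): Middle of the top of the organiser's pink stop lip: z = 52.5 in its frame, 4.5 above the ledges, 6 thick (y = -105.5 to -111.5), across the whole channel. It blocks the lid's nose unless the nose is raised over it.
- lid: Loose clear lid, 64 wide (x) by 208 long (y) by 4 thick, about 70 g, nose at -y (thin pink line), tail at +y, pink rib on top. Origin: centre of the underside; z up. Shut, it is parallel to the organiser, origin 48 above its origin. It must slide 66 or more to the organiser's -y for its tail to leave the keepers, and lies there by itself; beyond about 95 it tips over the lip and falls.
- lid_nose (a point): Middle of the lid's nose edge, on the underside (y = -104 in the lid's frame).
- lid_tail (a point): Middle of the lid's tail edge, on the underside (y = +104 in the lid's frame).
- lid_rib (a point): Centre of the pink rib on the lid: 40 long across the lid (x), 8 thick (y = 56 to 64 in the lid's frame), 10 high above the lid's top face (from 4 to 14 over the underside). Behind it, to the tail edge, 40 of flat lid with pink lines is the place to press. The rib can be pushed, or pinched across its 8 thickness.
- pot_red: Clear screw-top pot of red stones, cylinder 32 across and 32 high, about 30 g. Origin: centre of the underside.
- pot_gold: The same pot with gold stones. Origin: centre of the underside.
- pot_blue: The same pot with blue stones. Origin: centre of the underside.
- mat: Mint green silicone mat, fixed, 130 (x) by 300 (y) by 3 thick. Origin: centre of the underside; its top is at z = 3.
- tray: Small open steel tray, fixed, 100 (x) by 120 (y) outside, 3 walls 14 high, floor 3 thick. Origin: centre of the underside.
- polish_plum: Plum polish bottle, 29 across, 80 high with a black cap. Origin: centre of the underside. Leave alone.
- polish_coral: Coral polish bottle, 29 across, 80 high with a black cap. Origin: centre of the underside. Leave alone.
- buffer: Nail buffer block lying on the desk, 26 by 95 (y) by 26 high. Origin: centre of the underside. Leave alone.
- pusher: Steel cuticle pusher lying along its x, 138 long, 6 high. Origin: centre of the underside. Leave alone.
Things that resemble listed ones, but are neither listed nor needed, are in the scene too. There is more than one size of the organiser; the job needs the larger.

How it is judged:
On the way, in this order (a step that is already met when the one before it is completed fails the run):
1. the lid's tail pressed down so that its nose stands clear above the stop lip, the lid still in its grooves (z of lid_nose in the frame of organiser above 0.054 m and z of lid_tail in the frame of organiser below 0.0465 m and y of lid_nose in the frame of organiser above -0.135 m), for 0.1 s.
2. the lid slid over the lip until its tail is out from under the keepers, still lying on the organiser (y of lid in the frame of organiser between -0.104 and -0.064 m and x of lid in the frame of organiser between -0.008 and 0.008 m and z of lid in the frame of organiser between 0.04 and 0.06 m), for 0.2 s.
3. the lid laid flat on the mat, rib up, and let go (x of lid_nose in the frame of mat between -0.036 and 0.036 m and x of lid_tail in the frame of mat between -0.036 and 0.036 m and y of lid_nose in the frame of mat between -0.153 and 0.153 m and y of lid_tail in the frame of mat between -0.153 and 0.153 m and z of lid_nose in the frame of mat between 0 and 0.007 m and z of lid_tail in the frame of mat between 0 and 0.007 m and angle between lid's own z axis and vertical below 0.06 rad and linear speed of lid below 0.02 m/s and contact force between the fingers and lid below 0.1 N), for 0.2 s.
4. the pot of red stones lifted out of the organiser (z of pot_red in the frame of organiser above 0.05 m), for 0.1 s.
At the end, for the whole second after the job is handed in: The lid lies at rest, flat (within 3 degrees) and rib up on the mat, no part of it more than about 4 mm over the mat's edge; the red pot stands upright (within 5 degrees) at rest on the tray's floor; the gold and blue pots stand upright on the organiser's floor (x of lid_nose in the frame of mat between -0.036 and 0.036 m and x of lid_tail in the frame of mat between -0.036 and 0.036 m and y of lid_nose in the frame of mat between -0.153 and 0.153 m and y of lid_tail in the frame of mat between -0.153 and 0.153 m and z of lid_nose in the frame of mat between 0 and 0.007 m and z of lid_tail in the frame of mat between 0 and 0.007 m and angle between lid's own z axis and vertical below 0.06 rad and linear speed of each of lid, pot_red below 0.02 m/s and x of pot_red in the frame of tray between -0.038 and 0.038 m and y of pot_red in the frame of tray between -0.048 and 0.048 m and z of pot_red in the frame of tray between 0 and 0.008 m and angle between pot_red's own z axis and vertical below 0.08 rad and x of pot_gold in the frame of organiser between -0.03 and 0.03 m and y of pot_gold in the frame of organiser between -0.105 and 0.105 m and z of pot_gold in the frame of organiser between 0 and 0.012 m and angle between each of pot_gold, pot_blue's own z axis and vertical below 0.15 rad and x of pot_blue in the frame of organiser between -0.03 and 0.03 m and y of pot_blue in the frame of organiser between -0.105 and 0.105 m and z of pot_blue in the frame of organiser between 0 and 0.012 m); the robot touches nothing.
It fails at once if the lid falls: it moves faster than 0.6 m/s with no finger on it (a drop of about 2 cm) (linear speed of lid above 0.6 m/s and contact force between the fingers and lid below 0.05 N).
It fails at once if the red pot falls: it moves faster than 0.6 m/s with no finger on it (linear speed of pot_red above 0.6 m/s and contact force between the fingers and pot_red below 0.05 N).
It fails at once if a polish bottle, the buffer block or the cuticle pusher is moved by more than 25 mm (distance of any of polish_plum, polish_coral, buffer, pusher from where it was at the start of the episode above 0.025 m).
It also fails if it takes over 69 s, if anything falls off the work surface, if the arm or the gripper's body presses on something with over 40 N, if the wrist force passes 120 N, or if a joint passes its speed limit or range.

### The arm

A 6-joint arm with a two-finger parallel gripper is mounted at the origin on the work surface. World frame = base frame: x ahead of the robot, y to its left, z up, the work surface at z = 0. Lengths are in m, angles in rad, forces in N, time in s.
With the tool pointing down it reaches from about 0.35 to 0.85 m from the base axis. Payload 8.1 kg.
Tool frame: the origin (TCP) lies on the front face of the gripper's body, between the roots of the fingers; the fingertips stand 84 mm ahead of it and the grasp point (between the pads) lies robot.pinch_z ahead of it (robot.pinch_z is the distance from the TCP to the grasp point, in m); y points along the fingers, x is the direction in which the jaws open and shut, and the axes are right-handed (so a half turn about y gives the same grasp; the last joint's range is limited). The gripper opens to 93 mm and grips with 3 to 60 N. Pads are 15 mm wide; open, the fingers measure 128 mm over their backs; the gripper's body (75 mm by 188 mm) begins 65 mm behind the grasp point.
Start: joints at [-1.386, 0.13, 1.488, -0, 1.523, -0.085], TCP at [0.16, -0.578, 0.303] pointing down, gripper open.
Joint ranges: [-2.96, 2.96], [-0.89, 2.26], [0.02, 2.5], [-1.34, 4.48], [0, 2.73], [-2.66, 2.66]. Speed limits (rad/s): [2.39, 2.39, 2.79, 3.14, 3.14, 3.14].

### API

Orientations are given as a rotation vector (axis times angle).
In Python, from bench import robot, viewer, order gives the robot as it stands.
- The arm moves only by the shell command python3 -m jog 'ROWS' [FORCE]. ROWS is text: rows parted by semicolons, each of 7 numbers parted by spaces: the opening, from 0 (shut) to 1 (fully open), then the shift along the tool's x, y, z in units of 20 mm (1.0 is 20 mm), then the turn, a rotation vector about the tool's x, y, z in units of 8 degrees (1.0 is 8 degrees). In form: claw tx ty tz rx ry rz; .... A call has 1 to 8 rows; each row shifts and turns the commanded pose from where the row before left it, along the tool's axes as they then stand; what a row does not reach is not made up. A row lasts 1/8 s, in which the tool goes at most 62.5 mm and 10.7 degrees, less where a joint would pass 70% of its speed; a pose out of reach is approached as far as the arm can. A call with a number of a shift or a turn outside -1 to 1 is refused whole. A call with a gripper value outside its range is refused whole. The fingers move at their own pace and stop on an object; FORCE is the grip in N (left out, the last holds). Time passes only in rows, so rows that do not move let the fingers close. It gives the time, the measured TCP pose, the force and the opening at its end, in the units of the state.
- robot.get_state(): the state, without advancing time (a new reading comes with each control period).
- viewer.camera(name): name is "side" or "top" or "wrist"; returns a dict with "img" (420x560x3 uint8, red, green, blue), "range_z" (420x560 float32, m along the optical axis (not along the pixel's ray), 0 where there is no reading), "fx", "fy", "cx", "cy" (pixels), "rvec" (rotation vector, rad) and "tvec" (3), from world to camera coordinates, as OpenCV has them; the wrist camera has in their place "hand_eye" (4x4, takes a point from camera to tool coordinates, whose origin is the TCP and whose axes are the tool frame's). Camera axes: x right, y down, z forward; pixel columns grow to the right and rows downward; lengths in m; the calibration is good to about 2 mm. A picture is of the moment at which its call begins: read the wrist's pose just before it.
- order.hand_in(): hands the job in, once; it reports no verdict.
Trained networks look in the newest picture that a camera, given by its name, has taken for a name from the list of things; names that differ only in an ending like _2 or _b are one class to them, and where a whole thing is asked for, a point or a joint stands for the part that bears it (a point fixed in the world has none). Each returns a list of dicts, best first, with "p" (0 to 1); they miss things now and then, are a little off and sometimes report something else, mostly with a low value. They report only what shows in the picture. A call takes as long as a camera call. They do not tell look-alikes from the thing itself.
- viewer.spot_in(query, camera): "box" ([left, top, right, bottom] in pixels, round what is visible of it).
The state is a dict: "time": time; "q": joint angles; "qd": joint speeds; "effort": joint torques, N m; "eef_pos": TCP position; "tool_rot": TCP orientation; "ft_force": force on the tool from outside, world axes, zero at the start; "wrist_torque": the same for the moment, N m; "grip_width": opening from 0.0 (shut) to 1.0 (fully open).
Only numpy, scipy, OpenCV 4.12 (cv2) and the standard library are available. Lean on these libraries where they do the work, as an engineer would, in place of code of your own. Each camera call takes 0.05 s, during which the arm holds its last target. There are 200 camera calls.

## Working session

There is one attempt and no reset: what is moved stays moved. The work goes in short steps, Python scripts to look and compute and a shell command to move; the robot and the scene stay as the last step left them, time stands still between calls to the robot, and variables do not carry over. Pictures are saved under pics/ and viewed, about 8 in all and at most 12, crops included, and the job is handed in when it is done.

```bash
ls; mkdir -p pics; cat > h.py <<'E'
import numpy as np, cv2
from scipy.spatial.transform import Rotation as R
from bench import robot, viewer, order
def cam(name):
    s=robot.get_state(); c=viewer.camera(name)
    if 'hand_eye' in c:
        T=np.eye(4);T[:3,:3]=R.from_rotvec(s['tool_rot']).as_matrix();T[:3,3]=s['eef_pos'];W=T@np.array(c['hand_eye'])
    else:
        E=np.eye(4);E[:3,:3]=R.from_rotvec(np.ravel(c['rvec'])).as_matrix();E[:3,3]=np.ravel(c['tvec']);W=np.linalg.inv(E)
    c['W']=W
    z=c['range_z'];v,u=np.mgrid[:z.shape[0],:z.shape[1]]
    P=np.stack([(u-c['cx'])/c['fx']*z,(v-c['cy'])/c['fy']*z,z],-1)
    c['P']=P@W[:3,:3].T+W[:3,3]; c['P'][z==0]=np.nan
    return c
def onplane(c,u,v,z):
    d=c['W'][:3,:3]@np.array([(u-c['cx'])/c['fx'],(v-c['cy'])/c['fy'],1]); o=c['W'][:3,3]
    return o+d*(z-o[2])/d[2]
def save(c,n): cv2.imwrite('pics/'+n,c['img'][:,:,::-1])
E
cat > a.py <<'E'
from h import *
for n in ['top','side']:
    c=cam(n); save(c,n+'0.png'); print(n,c['W'][:3,3].round(3),c['fx'])
    for q in ['organiser','lid','lid_rib','lip','keepers','pot_red','pot_gold','pot_blue','mat','tray','polish_plum','polish_coral','buffer','pusher']:
        print(q,[( [round(x) for x in d['box']],round(d['p'],2)) for d in viewer.spot_in(q,n)[:3]])
print(robot.get_state(),robot.pinch_z)
E
python3 a.py
```

```text
pics
top [0.445 0.004 0.976] 400.7138635702394
organiser [([156, 191, 256, 241], 0.9), ([70, 261, 146, 286], 0.8), ([285, 255, 338, 297], 0.43)]
lid [([162, 195, 250, 235], 0.67)]
lid_rib [([159, 195, 250, 237], 0.78)]
lip [([71, 263, 148, 287], 0.8), ([157, 189, 254, 243], 0.65), ([165, 286, 184, 301], 0.25)]
keepers [([153, 194, 254, 239], 0.76), ([69, 261, 149, 290], 0.75)]
pot_red []
pot_gold [([427, 259, 438, 304], 0.73), ([155, 189, 254, 240], 0.68)]
pot_blue [([156, 191, 255, 241], 0.41)]
mat [([307, 187, 429, 245], 0.82), ([154, 195, 254, 240], 0.68)]
tray [([288, 255, 338, 300], 0.6)]
polish_plum [([199, 285, 213, 297], 0.68)]
polish_coral [([165, 287, 185, 301], 0.6)]
buffer [([206, 133, 242, 155], 0.6)]
pusher [([423, 257, 437, 313], 0.66)]
side [0.219 0.772 0.594] 445.90882609270244
organiser [([195, 238, 264, 328], 0.93), ([205, 335, 282, 420], 0.58), ([258, 174, 338, 231], 0.53)]
lid [([206, 237, 261, 301], 0.75), ([308, 273, 323, 311], 0.53)]
lid_rib [([206, 239, 263, 299], 0.76)]
lip [([195, 237, 267, 327], 0.85), ([201, 336, 286, 420], 0.75), ([300, 298, 319, 337], 0
[... 462 characters left out ...]
237, 260, 302], 0.54), ([351, 179, 389, 197], 0.52)]
{'time': 1.5, 'q': array([-1.38642969e+00,  1.30403171e-01,  1.48817306e+00,  5.14698750e-06,
        1.52300881e+00, -8.54188720e-02]), 'qd': array([ 0.00041923, -0.00128227, -0.00116462,  0.00161163,  0.00155806,
       -0.00015074]), 'effort': array([ 2.22068331e-03, -5.59752345e+01, -4.92039871e+01,  7.69108627e-02,
        2.29028572e-02, -3.08241897e-05]), 'eef_pos': array([ 0.15992924, -0.57830601,  0.30274814]), 'tool_rot': array([-1.32482528,  1.00818681, -1.00820194]), 'ft_force': array([ 0.98418565, -0.21404314, -1.19594369]), 'wrist_torque': array([-0.00302748,  0.02326033,  0.00372041]), 'grip_width': 0.999632595500635} 0.0653
```

```bash
python3 - <<'E'
import cv2
a=cv2.imread('pics/top0.png');cv2.imwrite('pics/t1.png',cv2.resize(a[120:320,60:460],(800,400),interpolation=cv2.INTER_CUBIC))
import numpy as np
from scipy.spatial.transform import Rotation as R
print(R.from_rotvec([-1.32482528,  1.00818681, -1.00820194]).as_matrix().round(3))
E
```

```text
[[ 0.267  0.     0.964]
 [-0.964 -0.     0.267]
 [ 0.    -1.     0.   ]]
```

View pics/t1.png

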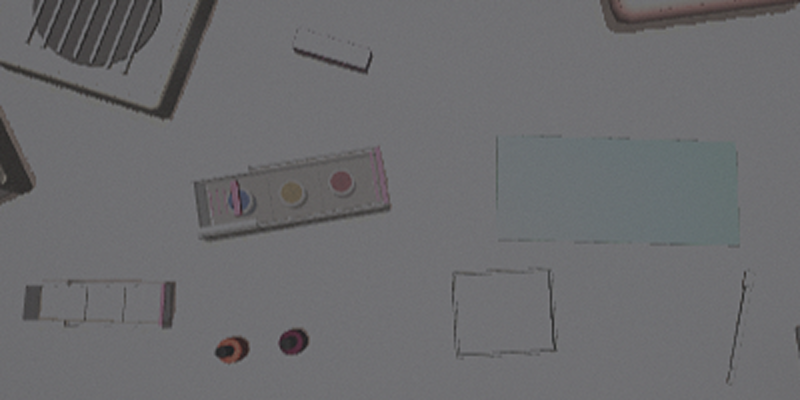

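View pics/side0.png

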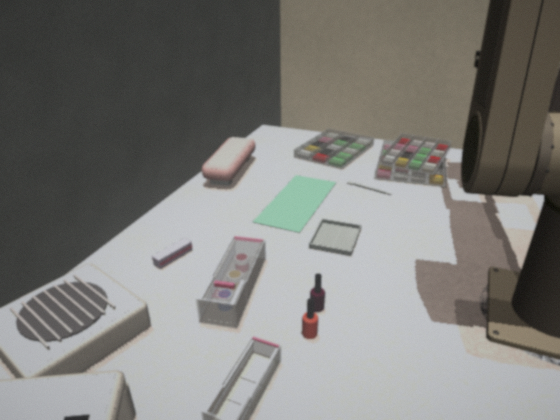

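The pictures show the large organiser with its nose (pink lip) to the image's right. From the tail its pots are blue, gold and red, with red nearest the nose at about (231,211) in the full top image. The mat is at (369,215) and the tray at (312,276). The small organiser at lower left is the decoy. The tool's y axis points down.

```bash
cat > b.py <<'E'
from h import *
c=cam('top'); P=c['P']; Z=P[...,2]; np.set_printoptions(precision=4,suppress=True)
def rect(m,n,zp=None):
    m=m.astype(np.uint8); k,l,st,ce=cv2.connectedComponentsWithStats(m); i=1+np.argmax(st[1:,4])
    pts=P[l==i][:,:2] if zp is None else np.array([onplane(c,u,v,zp)[:2] for v,u in zip(*np.where(l==i))])
    (x,y),(w,h),a=cv2.minAreaRect((pts*1000).astype(np.float32)); print(n,round(x,1),round(y,1),'size',round(w,1),round(h,1),'ang',round(a,2),'n',len(pts),'meanz',np.nanmean(Z[l==i]).round(4))
def win(x0,y0,x1,y1):
    m=np.zeros(Z.shape,bool); m[y0:y1,x0:x1]=1; return m
o=win(145,180,266,250)
print('desk z',np.nanmedian(Z[240:250,240:280]))
for t in (.02,.035,.045,.051,.0555): rect(o&(Z>t),'org>%g'%t)
hsv=cv2.cvtColor(c['img'],cv2.COLOR_RGB2HSV)
print('mat px',hsv[215,369],'desk',hsv[250,270])
rect(win(290,170,445,255)&(hsv[...,1]>hsv[250,270][1]+15),'mat',.003)
rect(win(275,245,350,305)&(Z>.006),'tray')
for n,w in dict(plum=win(194,275,220,305),coral=win(160,280,188,310),buffer=win(195,125,255,165)).items(): rect(w&(Z>.012),n)
print('corners', [ (p, onplane(c,*p,0.053)) for p in [(157.5,211),(161,239),(249,194),(255,223)]])
print('row y=212',Z[212,150:260:3]*1000)
E
python3 b.py
```

```text
desk z 0.0003560777878378052
org>0.02 581.6 147.9 size 76.0 222.4 ang 10.33 n 3259 meanz 0.0524
org>0.035 581.6 147.9 size 76.0 222.4 ang 10.33 n 3182 meanz 0.0529
org>0.045 581.6 147.9 size 76.0 222.4 ang 10.33 n 3130 meanz 0.0531
org>0.051 581.5 147.8 size 75.8 222.4 ang 10.33 n 2558 meanz 0.0539
org>0.0555 567.9 222.4 size 75.5 70.7 ang 10.71 n 339 meanz 0.0583
mat px [ 97  20 112] desk [120   7 117]
mat 593.8 -285.7 size 225.3 128.1 ang 89.09 n 2977 meanz 0.0039
tray 443.2 -106.1 size 100.0 120.2 ang 3.21 n 285 meanz 0.0132
plum 408.3 140.7 size 27.4 27.4 ang 25.98 n 144 meanz 0.049
coral 398.9 210.5 size 27.0 27.2 ang 2.01 n 159 meanz 0.0479
buffer 762.0 106.0 size 95.4 27.7 ang 74.63 n 455 meanz 0.0252
corners [((157.5, 211), array([0.5899, 0.2555, 0.053 ])), ((161, 239), array([0.5251, 0.2442, 0.053 ])), ((249, 194), array([0.6324, 0.0449, 0.053 ])), ((255, 223), array([0.5641, 0.0298, 0.053 ]))]
row y=212 [ 0.5278  3.1114 55.9625 51.2544 53.4206 52.5865 52.7198 53.0886 51.5667
 61.6805 50.4069 53.6954 51.8068 53.2063 53.562  52.3447 51.1606 51.0646
 50.699  51.2779 52.8466 54.3317 51.4195 53.9838 52.0056 54.6999 52.7888
 52.1221 51.0043 49.75   50.8163 52.4683 51.9473 54.5954 52.742   1.4438
 -0.3044]
```

```bash
cat > go.py <<'E'
import sys
from h import *
# usage: go.py x y z yawdeg(of tool x; tool y down) -> shift in current tool axes and turn, in row units
x,y,z,a=map(float,sys.argv[1:5]); s=robot.get_state(); M=R.from_rotvec(s['tool_rot']).as_matrix()
a=np.radians(a); tx=np.array([np.cos(a),np.sin(a),0]); ty=np.array([0,0,-1.]); G=np.stack([tx,ty,np.cross(tx,ty)],1)
d=M.T@(np.array([x,y,z])-s['eef_pos']); r=R.from_matrix(M.T@G).as_rotvec(degrees=True)
print('t',round(float(s['time']),2),'pos',s['eef_pos'].round(4),'F',s['ft_force'].round(2),'grip',round(float(s['grip_width']),3))
print('tool x',M[:,0].round(3),'shift',(d/.02).round(2),'turn',(r/8).round(2))
E
R='0.35 -1 0 0.94 0 0 0'
python3 -m jog '0.35 -1 0 0.94 0 0 0;0.35 -1 0 0.94 0 0 0;0.35 -1 0 0.94 0 0 0;0.35 -1 0 0.94 0 0 0;0.35 -1 0 0.94 0 0 0;0.35 -1 0 0.94 0 0 0;0.35 -1 0 0.94 0 0 0;0.35 -1 0 0.94 0 0 0' 15
python3 go.py 0.5708 0.2069 0.23 -79.67
```

```text
time: 2.55
eef_pos: [0.2626, -0.3832, 0.3029]
tool_rot: [-1.325, 1.008, -1.009]
ft_force: [-0.1, -0.7, 0.3]
grip_width: 0.351
t 2.55 pos [ 0.2626 -0.3832  0.3029] F [-0.06 -0.69  0.32] grip 0.351
tool x [ 0.266 -0.964  0.   ] shift [-24.33   3.64  22.71] turn [-0.    0.64  0.  ]
```

```bash

python3 -m jog '0.35 -1 0 0.94 0 0 0;0.35 -1 0 0.94 0 0 0;0.35 -1 0 0.94 0 0 0;0.35 -1 0 0.94 0 0 0;0.35 -1 0 0.94 0 0 0;0.35 -1 0 0.94 0 0 0;0.35 -1 0 0.94 0 0 0;0.35 -1 0 0.94 0 0 0' | tail -1
python3 -m jog '0.35 -1 0 0.94 0 0 0;0.35 -1 0 0.94 0 0 0;0.35 -1 0 0.94 0 0 0;0.35 -1 0 0.94 0 0 0;0.35 -1 0.2 0.94 0 0 0;0.35 -1 0.3 0.94 0 0 0;0.35 -1 0.4 0.94 0 0 0;0.35 -1 0.4 0.94 0 0.64 0' | tail -1
python3 go.py 0.5708 0.2069 0.23 -79.67
python3 - <<'E'
from h import *
c=cam('wrist'); save(c,'w1.png')
np.save('w1P.npy',c['P'])
print(viewer.spot_in('lid_rib','wrist')[:2])
E
```

```text
grip_width: 0.351
grip_width: 0.348
t 4.55 pos [0.4673 0.0055 0.2767] F [ 1.79 -0.03  0.01] grip 0.348
tool x [ 0.178 -0.984  0.   ] shift [-8.99  2.34  6.88] turn [-0.   -0.01  0.  ]
[{'box': [0.0, 0.7, 258.7, 78.0], 'p': 0.58}]
```

View pics/w1.png

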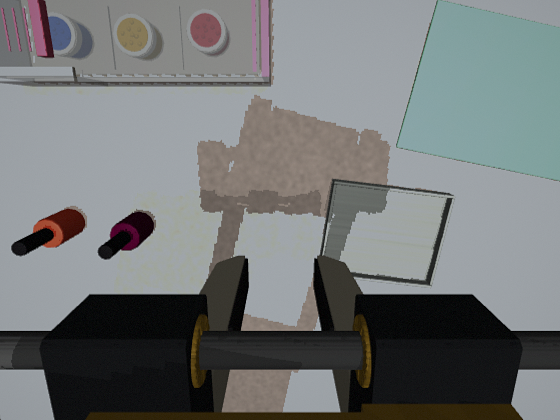

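The wrist image shows the organiser at top left, with the rib at (40,27) and the pots at (60,35), (135,35) and (207,32). The tray is at (390,230) and the mat is at the upper right. I'll go above the rib.

```bash

python3 -m jog '0.35 -1 0.2 0.8 0 0 0;0.35 -1 0.2 0.8 0 0 0;0.35 -1 0.2 0.8 0 0 0;0.35 -1 0.2 0.8 0 0 0;0.35 -1 0.2 0.8 0 0 0;0.35 -1 0.2 0.8 0 0 0;0.35 -1 0.2 0.8 0 0 0;0.35 -1 0.2 0.8 0 0 0' | tail -1
python3 -m jog '0.35 -0.99 0.74 0.48 0 0 0;0.35 0 0 0 0 0 0' | tail -1
cat > rib.py <<'E'
from h import *
c=cam('wrist'); save(c,'w2.png'); P=c['P']
C=np.array([.5816,.1479]); a=np.radians(10.33); ex=np.array([np.cos(a),np.sin(a)]); ey=np.array([-np.sin(a),np.cos(a)])
Q=np.stack([(P[...,:2]-C)@ex,(P[...,:2]-C)@ey,P[...,2]],-1)*1000
def box(m,n):
    p=Q[m]; 
    if len(p)>20: print(n,len(p),'x',np.percentile(p[:,0],[1,50,99]).round(1),'y',np.percentile(p[:,1],[1,50,99]).round(1),'z',np.percentile(p[:,2],[5,50,95]).round(1))
with np.errstate(invalid='ignore'):
    box((abs(Q[...,0])<25)&(Q[...,1]>45)&(Q[...,1]<75)&(Q[...,2]>57)&(Q[...,2]<66),'rib')
    box((abs(Q[...,0])<25)&(Q[...,1]>66)&(Q[...,1]<100)&(Q[...,2]>40)&(Q[...,2]<56),'lidtail')
    box((abs(Q[...,0])<50)&(abs(Q[...,1])<130)&(Q[...,2]>50)&(Q[...,2]<70),'org')
    box((abs(Q[...,0])<25)&(Q[...,1]>30)&(Q[...,1]<55)&(Q[...,2]>40)&(Q[...,2]<56),'lidfront')
i=c['img'].astype(int)
pink=(i[...,0]-i[...,1]>60)&(i[...,2]-i[...,1]>20)
with np.errstate(invalid='ignore'): box(pink&(Q[...,2]>57)&(Q[...,1]>40)&(Q[...,1]<80)&(abs(Q[...,0])<40),'pinkrib'); box(pink&(Q[...,1]<-90)&(Q[...,1]>-125)&(abs(Q[...,0])<40),'pinklip')
E
python3 rib.py; python3 go.py 0.5708 0.2069 0.23 -79.67
```

```text
grip_width: 0.346
grip_width: 0.349
rib 593 x [-19.5   0.9  19.6] y [55.9 59.5 63.2] z [60.  61.2 62.4]
lidtail 2954 x [-24.5   1.   24.5] y [66.2 83.  99.6] z [50.2 51.3 52.4]
org 27969 x [-36.7   2.1  37.1] y [-109.6   -0.4  108.3] z [50.4 51.6 57.6]
lidfront 2149 x [-24.4   1.1  24.5] y [30.3 42.4 54.5] z [50.2 51.3 52.3]
pinkrib 28 x [13.6 16.8 19.4] y [56.7 59.5 62.2] z [60.2 61.3 62.4]
pinklip 866 x [-31.9   1.5  31.8] y [-111.6 -107.6  -98.9] z [51.  52.  53.1]
t 5.95 pos [0.5696 0.2057 0.2295] F [-0.45 -0.46 -0.02] grip 0.351
tool x [ 0.181 -0.983  0.001] shift [-0.05 -0.03  0.07] turn [0.01 0.01 0.  ]
```

View pics/w2.png

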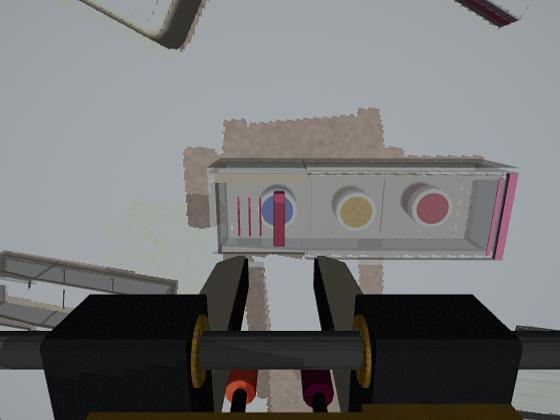

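The picture agrees: the rib at (279,218) lies midway between the fingers' columns, and its measured position is y 56–63, z 61. I'll go down onto it.

```bash

python3 -m jog '0.32 -0.04 1 0.06 0 0 0;0.32 0 1 0 0 0 0;0.32 0 1 0 0 0 0;0.32 0 1 0 0 0 0;0.32 0 0.35 0 0 0 0;0.32 0 0.15 0 0 0 0' | tail -4
python3 go.py 0.5709 0.2065 0.1380 -79.67
```

```text
eef_pos: [0.5709, 0.2072, 0.1393]
tool_rot: [-1.29, 1.076, -1.075]
ft_force: [0.3, 0.4, -0.2]
grip_width: 0.325
t 6.7 pos [0.5709 0.2072 0.1393] F [ 0.29  0.45 -0.18] grip 0.325
tool x [ 0.179 -0.984  0.   ] shift [ 0.03  0.07 -0.  ] turn [0. 0. 0.]
```

```bash

python3 -m jog '0.2 0.03 0.06 0 0 0 0;0.1 0 0 0 0 0 0;0 0 0 0 0 0 0;0 0 0 0 0 0 0;0 0 0 0 0 0 0' 25| tail -4
python3 rib.py; python3 go.py 0.5709 0.2065 0.1380 -79.67
```

```text
eef_pos: [0.5715, 0.2068, 0.1393]
tool_rot: [-1.288, 1.075, -1.076]
ft_force: [0.3, 0.9, 1.5]
grip_width: 0.079
rib 1577 x [-19.4   6.7  19.6] y [46.4 58.9 73.3] z [59.1 61.  64. ]
lidtail 3712 x [-13.1  10.4  24.5] y [66.8 86.7 99.8] z [50. 51. 52.]
org 39002 x [-32.   10.9  37.2] y [-82.6  -0.  108.5] z [50.5 51.8 58.4]
lidfront 2200 x [-11.8  13.5  24.6] y [30.2 39.2 54.5] z [50.3 51.2 52.2]
t 7.38 pos [0.5715 0.2068 0.1393] F [1.02 0.94 2.78] grip 0.081
tool x [ 0.18  -0.984 -0.   ] shift [ 0.01  0.06 -0.03] turn [-0.01  0.   -0.  ]
```

```bash

python3 -m jog '0 0 -0.02 0 0 0 0;0 -0.08 0.02 0 0 0 -0.125;0 -0.08 0.02 0 0 0 -0.125' | tail -4
python3 go.py 0.5709 0.2065 0.1380 -79.67
```

```text
eef_pos: [0.5707, 0.2098, 0.1384]
tool_rot: [-1.313, 1.055, -1.103]
ft_force: [1.8, 0.1, 1.8]
grip_width: 0.081
t 7.75 pos [0.5707 0.2098 0.1384] F [1.76 0.12 1.78] grip 0.081
tool x [ 0.179 -0.983  0.036] shift [ 0.16  0.03 -0.02] turn [-0.    0.    0.26]
```

```bash

python3 -m jog '0 -0.08 0.02 0 0 0 -0.125;0 -0.08 0.02 0 0 0 -0.125;0 -0.08 0.02 0 0 0 -0.125;0 0 0 0 0 0 0;0 0 0 0 0 0 0' | tail -4
python3 go.py 0.5709 0.2065 0.1380 -79.67
python3 - <<'E'
from h import *
c=cam('side'); save(c,'s1.png'); P=c['P']
cv2.imwrite('pics/s1c.png',cv2.resize(c['img'][200:350,150:350,::-1],(800,600),interpolation=cv2.INTER_CUBIC))
c=cam('top'); save(c,'t2.png'); P=c['P']
C=np.array([.5816,.1479]); a=np.radians(10.33); ex=np.array([np.cos(a),np.sin(a)]); ey=np.array([-np.sin(a),np.cos(a)])
Q=np.stack([(P[...,:2]-C)@ex,(P[...,:2]-C)@ey,P[...,2]],-1)*1000
for y in range(-112,112,8):
    m=(abs(Q[...,0])<22)&(abs(Q[...,1]-y)<4); print(y,np.nanmedian(Q[m][:,2]).round(1) if m.any() else None,end='; ')
E
```

```text
eef_pos: [0.5697, 0.2145, 0.137]
tool_rot: [-1.346, 1.027, -1.14]
ft_force: [1.5, 0.2, 4.7]
grip_width: 0.081
t 8.38 pos [0.5697 0.2145 0.137 ] F [1.47 0.21 4.69] grip 0.081
tool x [ 0.179 -0.98   0.087] shift [ 0.41 -0.02 -0.01] turn [-0.    0.    0.62]
-112 3.7; -104 63.6; -96 65.7; -88 64.4; -80 63.9; -72 63.2; -64 62.1; -56 61.3; -48 60.6; -40 59.8; -32 59.1; -24 60.3; -16 186.1; -8 186.4; 0 186.1; 8 185.4; 16 183.4; 24 429.1; 32 473.4; 40 282.9; 48 482.7; 56 476.9; 64 476.4; 72 475.8; 80 475.1; 88 474.4; 96 473.9; 104 473.3;
```

The top view shows the lid sloping up to z ≈ 65 on top at the nose, a tilt of about 5°, so step 1 is met. Next I slide it.

```bash

python3 -m jog '0 0.2 -0.02 0 0 0 0;0 0.2 0 0 0 0 0;0 0.2 0 0 0 0 0;0 0.2 0 0 0 0 0;0 0.2 0 0 0 0 0;0 0.08 0 0 0 0 0.125;0 0.08 0 0 0 0 0.125;0 0.04 0 0 0 0 0.063' | tail -4
python3 go.py 0.5709 0.2065 0.1380 -79.67
```

```text
eef_pos: [0.574, 0.1904, 0.1393]
tool_rot: [-1.317, 1.052, -1.108]
ft_force: [-0.2, -0.2, 3.5]
grip_width: 0.083
t 9.47 pos [0.574  0.1904 0.1393] F [-0.18 -0.2   3.55] grip 0.083
tool x [ 0.179 -0.983  0.043] shift [-0.82  0.03 -0.01] turn [ 0.   -0.    0.31]
```

```bash

python3 -m jog '0 0.4 0 0 0 0 0;0 0.4 0 0 0 0 0;0 0.4 0 0 0 0 0;0 0.4 0 0 0 0 0;0 0.4 0 0 0 0 0;0 0.4 0 0 0 0 0;0 0.4 0 0 0 0 0;0 0 0 0 0 0 0' | tail -4
python3 - <<'E'
from h import *
c=cam('top'); save(c,'t3.png'); P=c['P']
cv2.imwrite('pics/t3c.png',cv2.resize(c['img'][150:300,130:330,::-1],(800,600),interpolation=cv2.INTER_CUBIC))
C=np.array([.5816,.1479]); a=np.radians(10.33); ex=np.array([np.cos(a),np.sin(a)]); ey=np.array([-np.sin(a),np.cos(a)])
Q=np.stack([(P[...,:2]-C)@ex,(P[...,:2]-C)@ey,P[...,2]],-1)*1000
for y in range(-192,112,8):
    m=(abs(Q[...,0])<22)&(abs(Q[...,1]-y)<4); print(y,np.nanmedian(Q[m][:,2]).round(1) if m.any() else None,end='; ')
m=(Q[...,1]<-120)&(Q[...,1]>-210)&(abs(Q[...,0])<60)&(Q[...,2]>45)
print(Q[m].min(0),Q[m].max(0))
E
python3 go.py 0.5709 0.2065 0.1380 -79.67
```

```text
eef_pos: [0.5841, 0.1351, 0.1417]
tool_rot: [-1.318, 1.052, -1.108]
ft_force: [0.3, -0.5, -0.4]
grip_width: 0.08
-192 0.4; -184 3.6; -176 60.5; -168 60.2; -160 59.6; -152 59.4; -144 59.6; -136 59.5; -128 59.1; -120 58.2; -112 58.1; -104 187.5; -96 188.5; -88 188.7; -80 187.9; -72 189.9; -64 466.2; -56 488.2; -48 487.3; -40 480.7; -32 481.0; -24 480.7; -16 480.4; -8 480.1; 0 479.6; 8 479.3; 16 478.8; 24 478.6; 32 478.2; 40 477.6; 48 479.6; 56 483.2; 64 481.8; 72 180.6; 80 179.6; 88 4.4; 96 4.1; 104 21.9; [ -32.82281407 -181.2792726    55.04878372] [  31.63300661 -120.01396305   64.17287629]
t 10.53 pos [0.584  0.1355 0.1417] F [ 0.13  0.17 -0.75] grip 0.083
tool x [ 0.179 -0.983  0.043] shift [-3.61  0.03 -0.01] turn [ 0.   -0.    0.31]
```

View pics/t3c.png

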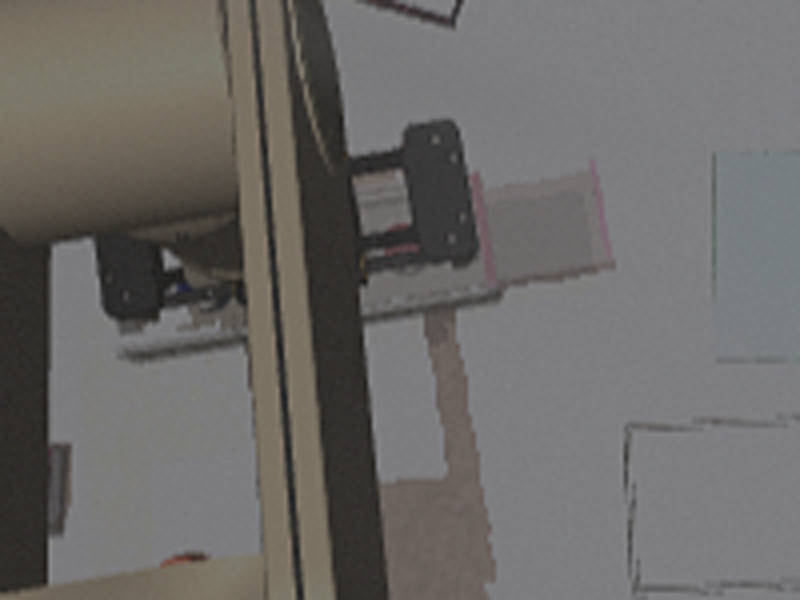

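The crop shows the lid's nose line at (600,215), past the lip at (483,228), so the slide is about 76 mm and step 2 is met. I'll lift it and measure the mat better.

```bash

python3 -m jog '0 0 -0.3 0 0 0 0;0 0 -0.5 0 0 0 0;0 0 -0.6 0 0 0 0.1;0 0 -0.8 0 0 0 0.1;0 0 -0.8 0 0 0 0.11;0 0 -0.8 0 0 0 0' | tail -4
python3 - <<'E'
from h import *
c=cam('top'); 
i=cv2.GaussianBlur(cv2.imread('pics/top0.png'),(5,5),0).astype(int)
m=np.zeros(i.shape[:2],np.uint8); w=(slice(170,255),slice(290,445)); m[w]=(i[w][...,1]-i[w][...,2]>8)
k,l,st,ce=cv2.connectedComponentsWithStats(m); j=1+np.argmax(st[1:,4]); print(st[j])
pts=np.array([onplane(c,u,v,.003)[:2] for v,u in zip(*np.where(l==j))],np.float32)*1000
print(cv2.minAreaRect(pts)); print(cv2.boxPoints(cv2.minAreaRect(pts)))
E
python3 go.py 0.5709 0.2065 0.1380 -79.67
```

```text
eef_pos: [0.5839, 0.1375, 0.2193]
tool_rot: [-1.288, 1.075, -1.076]
ft_force: [0.4, 0.9, -0.6]
grip_width: 0.081
[ 353  190   76   52 2452]
((592.9288330078125, -304.29217529296875), (186.2038116455078, 126.33833312988281), 89.60086822509766)
[[ 529.1127  -396.95178]
 [ 655.4479  -397.83185]
 [ 656.745   -211.63257]
 [ 530.4098  -210.7525 ]]
t 11.32 pos [0.5849 0.1377 0.2218] F [0.69 0.59 1.05] grip 0.082
tool x [ 0.179 -0.984  0.   ] shift [-3.51  4.19 -0.09] turn [-0.03 -0.    0.  ]
```

```bash

python3 -m jog '0 0.5 0 0 0 0 0;0 0.8 0 0 0 0.3 0;0 1 0 0 0 0.5 0;0 1 0 0 0 0.49 0;0 1 0 0 0 0 0;0 1 0 0 0 0 0;0 1 0 0 0 0 0;0 1 0 0 0 0 0' | tail -1
python3 go.py 0.593 -0.19 0.12 -90
```

```text
grip_width: 0.08
t 12.32 pos [ 0.5925 -0.009   0.2178] F [ 0.96  0.27 -0.94] grip 0.08
tool x [ 0. -1.  0.] shift [9.05 4.89 0.02] turn [-0.  0.  0.]
```

```bash

python3 -m jog '0 1 0 0 0 0 0;0 1 0.2 0 0 0 0;0 1 0.3 0 0 0 0;0 1 0.4 0 0 0 0;0 1 0.5 0 0 0 0;0 1 0.5 0 0 0 0;0 1 0.5 0 0 0 0;0 1 0.5 0 0 0 0' | tail -1
python3 -m jog '0 0.8 0.5 0 0 0 0;0 0.2 0.5 0 0 0 0;0 0 0.5 0 0 0 0;0 0 0 0 0 0 0' | tail -1
python3 go.py 0.593 -0.19 0.10 -90
python3 - <<'E'
from h import *
c=cam('wrist'); save(c,'w3.png'); P=c['P']
for n,c in (('w',c),('top',cam('top'))):
    P=c['P']
    if n=='top': save(c,'t4.png')
    for y in range(-40,-400,-20):
        m=(abs(P[...,0]-.593)<.02)&(abs(P[...,1]*1000-y)<6)&(P[...,2]<.1); print(y,(1000*np.nanmedian(P[m][:,2])).round(1) if m.sum()>5 else None,end='; ')
    print()
E
```

```text
grip_width: 0.084
grip_width: 0.088
t 13.82 pos [ 0.5919 -0.1867  0.1284] F [ 1.03  0.61 -0.52] grip 0.088
tool x [ 0.001 -1.    -0.001] shift [0.17 1.42 0.06] turn [ 0.01  0.01 -0.01]
-40 -0.8; -60 -0.9; -80 -0.8; -100 1.6; -120 2.2; -140 40.5; -160 40.4; -180 55.8; -200 57.4; -220 39.9; -240 39.7; -260 39.5; -280 39.4; -300 39.2; -320 39.0; -340 None; -360 None; -380 None; 
-40 0.7; -60 0.5; -80 0.6; -100 2.1; -120 None; -140 5.6; -160 42.7; -180 None; -200 None; -220 None; -240 None; -260 41.0; -280 41.3; -300 None; -320 None; -340 41.8; -360 None; -380 None;
```

View pics/w3.png

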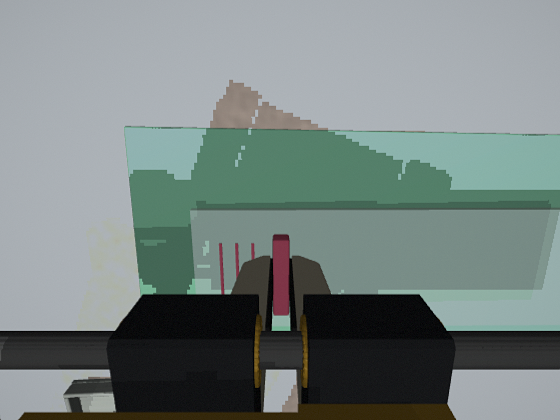

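The lid is held level over the mat. Its outline (190–555, 208–295) lies inside the mat, with the rib at (281,275). I'll lower it.

```bash

python3 -m jog '0 0.1 0.5 0.05 0 0 -0.03;0 0 0.5 0 0 0 0;0 0 0.35 0 0 0 0;0 0 0.15 0 0 0 0;0 0 0.1 0 0 0 0;0 0 0 0 0 0 0' | tail -3
python3 go.py 0.593 -0.19 0.0943 -90
```

```text
tool_rot: [-1.213, 1.207, -1.212]
ft_force: [0.6, -0.9, -0.6]
grip_width: 0.076
t 14.68 pos [ 0.5936 -0.1898  0.0978] F [ 0.62 -0.94 -0.62] grip 0.076
tool x [ 0.    -1.     0.004] shift [ 0.01  0.18 -0.03] turn [-0.    0.    0.03]
```

```bash

python3 -m jog '0 0 0.08 0 0 0 0;0 0 0.05 0 0 0 0;0 0 0 0 0 0 0' | tail -3
python3 go.py 0.593 -0.19 0.0943 -90
python3 -m jog '0 0 0.05 0 0 0 0;0 0 0 0 0 0 0' | tail -3
python3 go.py 0.593 -0.19 0.0943 -90
```

```text
tool_rot: [-1.213, 1.207, -1.212]
ft_force: [0.2, -0.7, 0.6]
grip_width: 0.086
t 15.05 pos [ 0.5936 -0.1897  0.0952] F [ 0.18 -0.66  0.6 ] grip 0.086
tool x [ 0.    -1.     0.004] shift [ 0.01  0.04 -0.03] turn [-0.    0.    0.03]
tool_rot: [-1.213, 1.207, -1.212]
ft_force: [-1.7, 1.4, 2.8]
grip_width: 0.082
t 15.3 pos [ 0.5937 -0.1897  0.0945] F [-1.75  1.43  2.76] grip 0.082
tool x [ 0.    -1.     0.005] shift [ 0.01  0.01 -0.03] turn [-0.    0.    0.03]
```

```bash

python3 -m jog '0.12 0 0 0 0 0 0;0.25 0 0 0 0 0 0;0.3 0 0 0 0 0 0;0.3 0 -0.2 0 0 0 0;0.3 0 -0.8 0 0 0 0;0.35 0 -1 0 0 0 0;0.4 0 -1 0 0 0 0;0.4 0 -1 0 0 0 0' | tail -1
python3 -m jog '0.4 0 -1 0 0 0 0;0.4 0 -1 -0.5 0 0 0;0.4 0 -0.5 -1 0 0 0;0.4 -0.5 0 -1 0 0 0;0.4 0 0 0 0 0 0' | tail -1
cat > lid.py <<'E'
from h import *
import sys
c=cam('wrist'); save(c,sys.argv[1]); P=c['P']*1000; i=c['img'].astype(int)
m=(P[...,0]>500)&(P[...,0]<690)&(P[...,1]>-420)&(P[...,1]<-80)
for n,k in (('z>5',m&(P[...,2]>5)&(P[...,2]<11)),('rib',m&(P[...,2]>13)&(P[...,2]<25)),('mat',m&(i[...,1]-i[...,0]>25))):
    k=cv2.morphologyEx(k.astype(np.uint8),cv2.MORPH_OPEN,np.ones((3,3)))>0
    p=P[k]; print(n,len(p),cv2.minAreaRect(p[:,:2].astype(np.float32)) if len(p)>9 else '', np.median(p,0).round(1))
for y in range(-120,-400,-20):
    k=(abs(P[...,0]-600)<12)&(abs(P[...,1]-y)<6); print(y,np.nanmedian(P[k][:,2]).round(1) if k.sum()>5 else None,end='; ')
E
python3 lid.py w4.png;python3 go.py 0.593 -0.19 0.0943 -90
```

```text
grip_width: 0.395
grip_width: 0.402
z>5 18919 ((592.5906372070312, -251.62200927734375), (63.938568115234375, 208.7376708984375), 0.022442005574703217) [ 594.1 -254.5    6.4]
rib 509 ((592.940185546875, -191.24081420898438), (39.19240188598633, 7.308073043823242), 0.538337230682373) [ 593.4 -191.    16.3]
mat 34158 ((593.4998168945312, -250.13284301757812), (301.8299560546875, 130.499755859375), 88.87005615234375) [ 598.7 -260.7    2.4]
-120 2.3; -140 2.3; -160 6.4; -180 6.4; -200 6.5; -220 6.3; -240 6.4; -260 6.4; -280 6.4; -300 6.4; -320 6.4; -340 6.5; -360 2.6; -380 2.4; t 16.98 pos [ 0.5436 -0.1791  0.2249] F [-0.22 -0.55 -0.61] grip 0.404
tool x [ 0.    -1.     0.005] shift [0.51 6.54 2.46] turn [-0.01  0.    0.03]
```

View pics/w4.png

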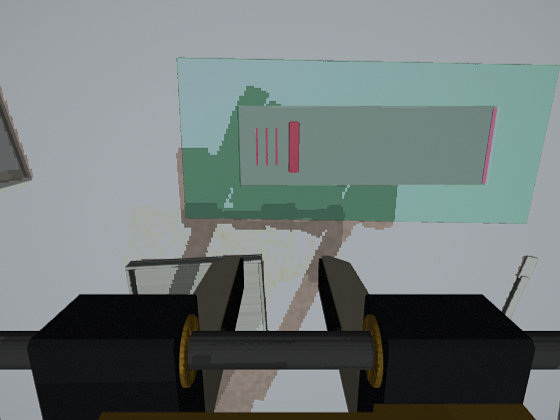

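The lid lies flat in the centre of the mat at (365,145), with the lid top at 6.4 mm throughout and its rectangle centred on the mat's. Now the red pot.

```bash

python3 -m jog '0.4 -0.5 0 0 0 -0.3 0;0.4 -1 0 0 0 -0.5 0;0.4 -1 0 0 0 -0.49 0;0.4 -1 0 0 0 0 0;0.4 -1 0 0 0 0 0;0.4 -1 0 0 0 0 0;0.4 -1 0 0 0 0 0;0.4 -1 0 0 0 0 0' | tail -1
python3 -m jog '0.4 -1 0 0.2 0 0 0;0.4 -1 0 0.2 0 0 0;0.4 -1 0 0.2 0 0 0;0.4 -1 0 0.2 0 0 0;0.4 -1 0 0.2 0 0 0;0.4 -1 0 0.2 0 0 0;0.4 0 0 0 0 0 0' | tail -1
cat > pot.py <<'E'
from h import *
c=cam('wrist'); save(c,'w5.png'); P=c['P']; i=c['img'].astype(int)
C=np.array([.5816,.1479]); a=np.radians(10.33); ex=np.array([np.cos(a),np.sin(a)]); ey=np.array([-np.sin(a),np.cos(a)])
Q=np.stack([(P[...,:2]-C)@ex,(P[...,:2]-C)@ey,P[...,2]],-1)*1000
k=(abs(Q[...,0])<27)&(abs(Q[...,1])<104)&(Q[...,2]>30)&(Q[...,2]<42)
n,l,st,ce=cv2.connectedComponentsWithStats(k.astype(np.uint8))
for j in range(1,n):
    if st[j,4]>150:
        p=Q[l==j]; (x,y),r=cv2.minEnclosingCircle(p[:,:2].astype(np.float32)); w=C+(x*ex+y*ey)/1000
        print('blob',st[j],'org',round(x,1),round(y,1),'r',round(r,1),'z',np.median(p[:,2]).round(1),'world',w.round(4),'rgb',np.median(i[l==j],0))
E
python3 pot.py; python3 go.py 0.5927 0.0869 0.0943 -79.67
```

```text
grip_width: 0.401
grip_width: 0.402
blob [ 279  100   45   47 1603] org 2.3 -60.3 r 16.2 z 35.6 world [0.5947 0.089 ] rgb [134.  11.  28.]
blob [ 110  103   48   46 1678] org 0.3 61.2 r 16.4 z 35.4 world [0.5709 0.2081] rgb [ 14.5  64.  164. ]
blob [ 197  105   45   46 1609] org -0.8 -0.7 r 16.3 z 35.5 world [0.5809 0.147 ] rgb [144. 134.   0.]
t 18.9 pos [0.5244 0.0922 0.2229] F [ 0.09 -0.66 -0.11] grip 0.396
tool x [ 0.181 -0.983  0.005] shift [0.85 6.43 3.32] turn [0.01 0.01 0.03]
```

View pics/w5.png

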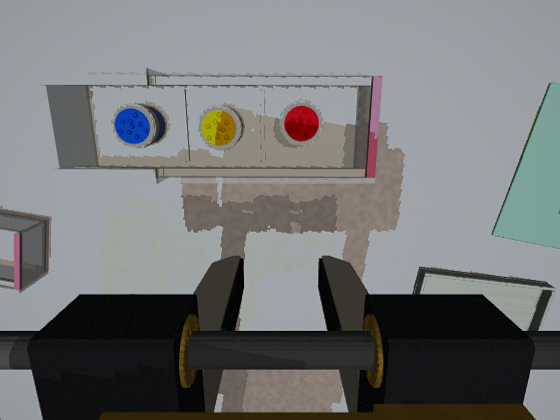

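Red is at (301,122), gold at (220,128) and blue at (133,125), all upright. The red pot's world position is (0.5947, 0.089).

```bash

python3 -m jog '0.43 0.3 0.2 0.7 0 0 0;0.43 0.3 0.2 0.9 0 0 0;0.43 0.2 0.4 0.9 0 0 0;0.43 0 0.4 0.9 0 0 0.03;0.43 0 0.3 0 0 0 0;0.43 0 0.3 0 0 0 0;0.43 0 0 0 0 0 0' | tail -1
python3 go.py 0.5947 0.089 0.095 -79.67
```

```text
grip_width: 0.429
t 19.77 pos [0.5935 0.0876 0.1863] F [0.08 0.44 1.04] grip 0.429
tool x [ 0.179 -0.984  0.   ] shift [-0.06  4.56  0.08] turn [0.02 0.   0.  ]
```

```bash

python3 -m jog '0.43 -0.06 0.6 0.08 0 0 0;0.43 0 0.8 0 0 0 0;0.43 0 0.8 0 0 0 0;0.43 0 0.8 0 0 0 0;0.43 0 0.8 0 0 0 0;0.43 0 0.5 0 0 0 0;0.43 0 0.2 0 0 0 0' | tail -3
python3 go.py 0.5947 0.089 0.095 -79.67
python3 -m jog '0.35 0 0 0 0 0 0;0.3 0 0 0 0 0 0;0.2 0 0 0 0 0 0;0.2 0 0 0 0 0 0' 15| tail -3
python3 go.py 0.5947 0.089 0.095 -79.67
```

```text
tool_rot: [-1.291, 1.076, -1.075]
ft_force: [-0.7, -0.6, 0.5]
grip_width: 0.429
t 20.65 pos [0.5953 0.0892 0.096 ] F [-0.68 -0.61  0.52] grip 0.429
tool x [ 0.179 -0.984  0.   ] shift [ 0.    0.05 -0.03] turn [0.01 0.   0.  ]
tool_rot: [-1.289, 1.075, -1.075]
ft_force: [-0.7, 1.1, 1.4]
grip_width: 0.344
t 21.15 pos [0.5959 0.0893 0.0974] F [-0.69  1.06  1.4 ] grip 0.344
tool x [ 0.179 -0.984  0.   ] shift [ 0.    0.12 -0.06] turn [0. 0. 0.]
```

```bash

python3 -m jog '0.2 0 -0.3 0 0 0 0;0.2 0 -0.6 0 0 0 0;0.2 0 -0.9 0 0 0 0;0.2 0 -0.9 0 0 0 0;0.2 0 -0.9 0 0 0 0;0.2 0 -0.9 0 0 0 0;0.2 0.4 -0.3 -0.4 0 0 0;0.2 0.8 0 -0.9 0 0 0' | tail -1
python3 -m jog '0.2 0.9 0 -1 0 0 0;0.2 0.9 0 -1 0 0 0;0.2 0.9 0 -1 0 0 0;0.2 0.9 0 -1 0 0 0;0.2 0.9 0 -1 0 0 0;0.2 0.9 0 -1 0 0 0;0.2 0.9 0 -1 0 0 0;0.2 0.5 0 -0.6 0 0 0' | tail -1
python3 go.py 0.4432 -0.1061 0.0965 -79.67
```

```text
grip_width: 0.343
grip_width: 0.339
t 23.15 pos [ 0.448  -0.1011  0.1927] F [ 0.9   0.77 -0.38] grip 0.339
tool x [ 0.178 -0.984 -0.   ] shift [ 0.21  4.81 -0.28] turn [ 0.01 -0.01 -0.  ]
```

```bash

python3 -m jog '0.2 0.15 0.5 -0.15 0 0 0;0.2 0 0.8 0 0 0 0;0.2 0 0.8 0 0 0 0;0.2 0 0.8 0 0 0 0;0.2 0 0.6 0 0 0 0;0.2 0 0.5 0 0 0 0;0.2 0 0.3 0 0 0 0;0.2 0 0 0 0 0 0' | tail -1
python3 go.py 0.4432 -0.1061 0.0965 -79.67
```

```text
grip_width: 0.34
t 24.15 pos [ 0.4467 -0.1035  0.1068] F [-0.05 -0.13 -0.6 ] grip 0.34
tool x [ 0.179 -0.984 -0.   ] shift [ 0.09  0.51 -0.19] turn [ 0.01  0.   -0.  ]
```

```bash
python3 - <<'E'
from h import *
c=cam('side'); cv2.imwrite('pics/s2c.png',cv2.resize(c['img'][180:300,270:430,::-1],(800,600),interpolation=cv2.INTER_CUBIC))
E
```

```text
(no output)
```

View pics/s2c.png

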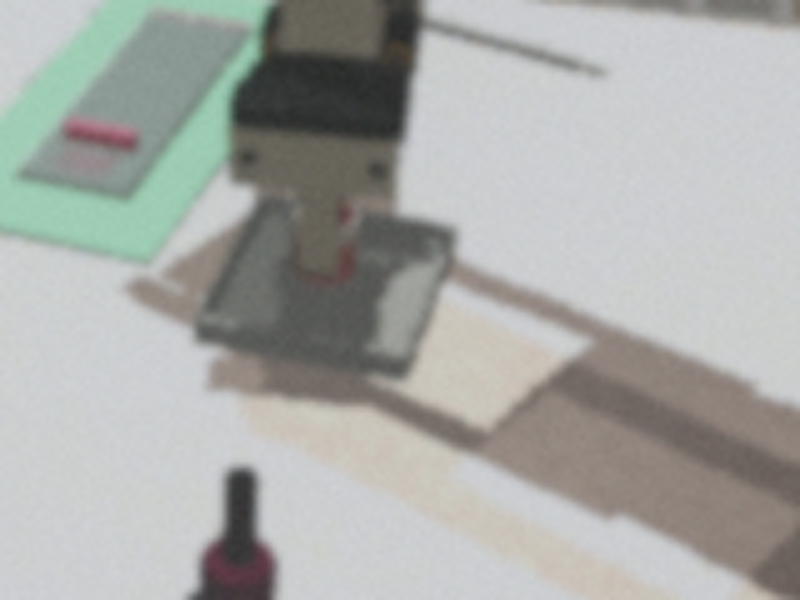

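The pot hangs upright at (325,245), centred over the tray. I'll lower the last 10 mm and watch the force.

```bash

python3 -m jog '0.2 0 0.2 -0.1 0 0 0;0.2 0 0.15 0 0 0 0;0.2 0 0.06 0 0 0 0;0.2 0 0 0 0 0 0' | tail -1
python3 go.py 0.4432 -0.1061 0.0965 -79.67
python3 -m jog '0.2 0 0.05 0 0 0 0;0.2 0 0 0 0 0 0' | tail -1
python3 go.py 0.4432 -0.1061 0.0965 -79.67
```

```text
grip_width: 0.339
t 24.7 pos [ 0.4448 -0.104   0.0988] F [-0.05 -0.77 -0.15] grip 0.339
tool x [ 0.179 -0.984  0.   ] shift [ 0.09  0.12 -0.1 ] turn [0.01 0.   0.  ]
grip_width: 0.343
t 24.95 pos [ 0.4449 -0.1039  0.0979] F [ 0.3  -0.49  0.08] grip 0.343
tool x [ 0.179 -0.984  0.   ] shift [ 0.09  0.07 -0.1 ] turn [0.01 0.   0.  ]
```

```bash

python3 -m jog '0.2 0 0.05 0 0 0 0;0.2 0 0 0 0 0 0' | tail -1
python3 go.py 0.4432 -0.1061 0.0965 -79.67
python3 -m jog '0.2 0 0.04 0 0 0 0;0.2 0 0 0 0 0 0' | tail -1
python3 go.py 0.4432 -0.1061 0.0965 -79.67
```

```text
grip_width: 0.339
t 25.2 pos [ 0.4448 -0.1039  0.0968] F [-0.34  0.42 -0.31] grip 0.339
tool x [ 0.179 -0.984  0.   ] shift [ 0.09  0.02 -0.1 ] turn [0.01 0.   0.  ]
grip_width: 0.341
t 25.45 pos [ 0.445  -0.104   0.0963] F [-1.12  0.    3.18] grip 0.341
tool x [ 0.18  -0.984  0.   ] shift [ 0.09 -0.01 -0.11] turn [0. 0. 0.]
```

Fz is now 3.2 N at the expected height, so the pot is on the floor. I'll release it and back off, then check everything.

```bash

python3 -m jog '0.37 0 0 0 0 0 0;0.42 0 0 0 0 0 0;0.48 0 0 0 0 0 0;0.5 0 -0.3 0 0 0 0;0.5 0 -0.8 0 0 0 0;0.5 0 -1 0 0 0 0;0.5 0 -1 0 0 0 0;0.5 0 -1 0 0 0 0' | tail -1
python3 -m jog '0.5 0 -1 0 0 0 0;0.5 0 -1 0 0 0 0;0.5 1 -1 0 0 0 0;0.5 1 -1 -0.5 0 0 0;0.5 1 0 -0.5 0 0 0;0.5 1 0 -0.5 0 0 0;0.5 1 0 -0.5 0 0 0;0.5 1 0 0 0 0 0' | tail -1
python3 - <<'E'
from h import *
c=cam('side'); cv2.imwrite('pics/s3c.png',cv2.resize(c['img'][150:360,140:420,::-1],(800,600),interpolation=cv2.INTER_CUBIC))
c=cam('top'); P=c['P']*1000
def f(n,x,y,r,a,b):
    m=(abs(P[...,0]-x)<r)&(abs(P[...,1]-y)<r)&(P[...,2]>a)&(P[...,2]<b); p=P[m]
    print(n,len(p),np.median(p,0).round(1) if len(p) else '')
f('pot',443,-106,45,25,50);f('gold',581,147,20,28,45);f('blue',571,208,20,28,45)
f('plum',408.3,140.7,25,12,99);f('coral',398.9,210.5,25,12,99);f('buffer',762,106,60,12,40)
m=(abs(P[...,0]-593)<60)&(abs(P[...,1]+250)<140)&(P[...,2]>5.2)&(P[...,2]<30);p=P[m];print('lid',len(p),cv2.minAreaRect(p[:,:2].astype(np.float32)))
E
python3 go.py 0.4432 -0.1061 0.0965 -79.67
```

```text
grip_width: 0.498
grip_width: 0.502
pot 156 [ 443.5 -103.9   35.4]
gold 151 [579.7 146.2  36.5]
blue 155 [571.1 208.3  36.4]
plum 145 [409.5 137.3  42.6]
coral 160 [400.  206.6  42.1]
buffer 456 [760.1 104.8  26.2]
lid 2692 ((593.1168212890625, -249.8035125732422), (119.74440002441406, 279.0281066894531), 0.2886327803134918)
t 27.55 pos [ 0.4276 -0.2308  0.2591] F [-0.56  0.15  0.48] grip 0.503
tool x [ 0.178 -0.984  0.002] shift [-6.01  8.12  1.87] turn [-0.   -0.01  0.01]
```

View pics/s3c.png

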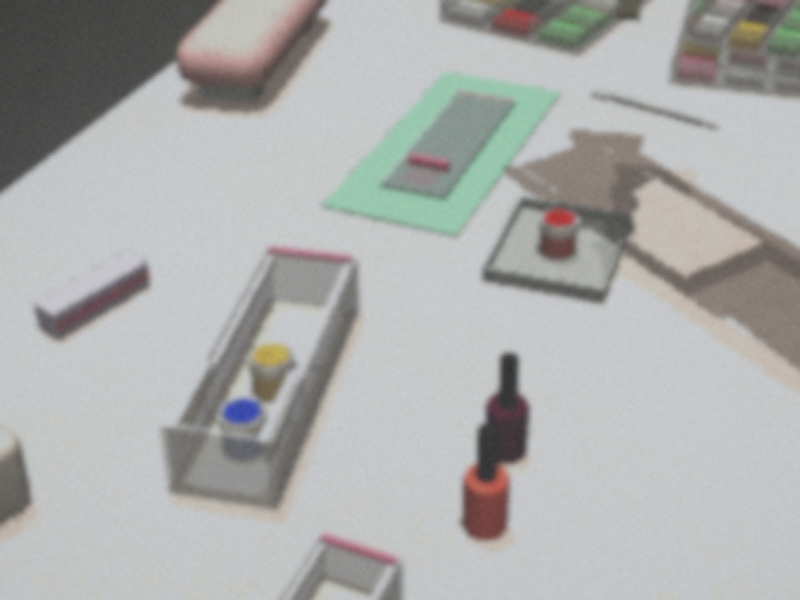

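The lid lies flat on the mat at (450,145), red stands in the tray at (558,235), and gold and blue stand in the organiser. The bottles, buffer and pusher are in place.

```bash
python3 -c "
from bench import order
print(order.hand_in())"
```

```text
the job is handed in; nothing more can be done
None
```

The job is done and handed in at about 27.6 s on the robot's clock; `order.hand_in()` reports no verdict.

**What I did:** I pinched the lid by its rib and rocked it 5° about the ledge ends, tail down. I slid it about 76 mm over the lip, lifted it off and set it down on the mat. Then I gripped the red pot, lifted it out and lowered it onto the tray floor until the wrist felt about 3 N. I didn't press the tail and push the rib separately; holding the rib did both.

**Last checks:**
- **Lid:** flat and rib up. Right after release its top was level to 0.2 mm and its centre about 2 mm from the mat's centre.
- **Red pot:** upright in the tray, about 2 mm from the tray's centre, with its top at 35 mm, as a pot standing on the floor should be.
- **Gold and blue pots:** upright on the organiser floor.
- **Bottles and buffer block:** measured within about 4 mm of where they started, which I put down to the way I took the medians.
- **Cuticle pusher:** looks unmoved in the picture; I did not measure it.
- **Robot:** clear of everything.

**One check that disagreed:** the final top-camera outline of the lid came out at 120 x 279 mm. Depth noise from the mat got into it, so I relied on the earlier wrist measurement (64 x 209 mm) and the final side picture.

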